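# Pack the amplifier kit caddy with the tested parts

### The arm

A 6-joint arm with a two-finger parallel gripper is mounted at the origin on the work surface. World frame = base frame: x ahead of the robot, y to its left, z up, the work surface at z = 0. Lengths are in m, angles in rad, forces in N, time in s.
With the tool pointing down it reaches from about 0.35 to 0.975 m from the base axis. Payload 4.9 kg.
Tool frame: the origin (TCP) lies midway between the tips of the shut fingers; the grasp point (between the pads) lies behind it (manip.grasp_offset is the y of the grasp point in the tool frame, in m); y points along the fingers, z is the direction in which the jaws open and shut, and the axes are right-handed (so a half turn about y gives the same grasp; the last joint's range is limited). The gripper opens to 85 mm and grips with 20 to 120 N. Pads are 22 mm wide; open, the fingers measure 114 mm over their backs; the gripper's body (76 mm by 85 mm) begins 54 mm behind the grasp point. The pads swing forward as they close: fully open they stand 13 mm farther back than shut.
Start: joints at [1.074, 0.053, 1.613, -0, 1.476, -0.119], TCP at [0.231, 0.581, 0.231] pointing down, gripper open.
Joint ranges: [-3.01, 3.01], [-1.01, 2.22], [0.06, 2.58], [-1.02, 4.17], [0.09, 2.62], [-3.14, 3.14]. Speed limits (rad/s): [2.57, 2.57, 3.14, 3.14, 3.14, 3.14].

### API

Orientations are given as a unit quaternion [w, x, y, z].
In Python, from plant import manip gives the robot as it stands. The module is installed in compiled form; this text tells all that it offers.
- The arm moves only by the shell command python3 -m jog 'ROWS'. ROWS is a JSON object of lists of equal length, an entry for each row: "offset": the shift along the world's x, y, z in units of 50 mm (1.0 is 50 mm), a list of three; "angular": the turn, a rotation vector about the world's x, y, z in units of 6 degrees (1.0 is 6 degrees), a list of three; "jaw": the finger opening in mm, from 0 to 85.4. In form: {"offset": [[tx, ty, tz], ...], "angular": [[ax, ay, az], ...], "jaw": [jaw, ...]}. A call has 1 to 12 rows; each row shifts and turns the commanded pose from where the row before left it; what a row does not reach is not made up. A row lasts 1/10 s, in which the tool goes at most 50 mm and 8.59 degrees, less where a joint would pass 70% of its speed; a pose out of reach is approached as far as the arm can. A call is refused whole if a number of a shift passes 1 or a number of a turn 1, either way. A call with a gripper value outside its range is refused whole. The fingers move at their own pace and stop on an object; the grip force is fixed at half the most. Time passes only in rows, so rows that do not move let the fingers close. It gives the time, the measured TCP pose, the force and the opening at its end, in the units of the state.
- manip.state(): the state, without advancing time (a new reading comes with each control period).
- manip.grab_frame(name): name is "side" or "top" or "wrist"; returns the picture (480x640x3 uint8, blue, green, red); there is no depth.
- manip.camera_model(name): a dict with "fx", "fy", "cx", "cy" (pixels), "rvec" (rotation vector, rad) and "tvec" (3), from world to camera coordinates, as OpenCV has them; the wrist camera has in their place "mount" (4x4, takes a point from camera to tool coordinates, whose origin is the TCP and whose axes are the tool frame's). Camera axes: x right, y down, z forward; pixel columns grow to the right and rows downward; lengths in m; the calibration is good to about 2 mm. A picture is of the moment at which its call begins: read the wrist's pose just before it. camera_model takes no time and is no camera call.
- manip.job_done(): hands the job in, once; it reports no verdict.
The state is a dict: "time": time; "joint_pos": joint angles; "joint_vel": joint speeds; "joint_efforts": joint torques, N m; "tool_pos": TCP position; "tool_rot": TCP orientation; "contact_force": force on the tool from outside, world axes, zero at the start; "ft_torque": the same for the moment, N m; "gripper_width": opening from 0.0 (shut) to 1.0 (fully open).
Only numpy, scipy, OpenCV 4.12 (cv2) and the standard library are available. Lean on these libraries where they do the work, as an engineer would, in place of code of your own. Each camera call takes 0.05 s, during which the arm holds its last target.

### The job

Fill the kit caddy for the next amplifier: set each of the four parts that carry a coloured sticker upright in the caddy cell of the sticker's colour, flat on the cell's floor. The capacitor and the transformer without a sticker are untested: leave them standing where they are.

Things in the scene. Friction and masses are not known exactly. Their poses are not given: they have to be found in the camera images.
- capacitor: electrolytic capacitor, an upright black cylinder 36 mm in diameter and 52 mm high with a bare aluminium top, with a red sticker about 26 mm across on top. About 90 g. Origin: centre of its underside, z up. Loose on the bench.
- transformer: encapsulated transformer, an upright white block 46 mm (x) x 38 mm (y) x 40 mm high with a grey line round its foot and brass dots at the top corners, with a yellow sticker about 26 mm across on top. About 160 g. Origin: centre of its underside, z up. Loose on the bench.
- knob: brushed aluminium amplifier knob, an upright cylinder 40 mm in diameter and 40 mm high, with a green sticker about 26 mm across on top. About 110 g. Origin: centre of its underside, z up. Loose on the bench.
- heatsink: bare aluminium finned heat sink, a block 44 mm (x) x 40 mm (y) x 42 mm high with upright fins, with a blue sticker about 26 mm across on top. About 120 g. Origin: centre of its underside, z up. Loose on the bench.
- capacitor_plain: electrolytic capacitor, an upright black cylinder 36 mm in diameter and 52 mm high with a bare aluminium top, without any sticker (not tested; stays where it is). About 90 g. Origin: centre of its underside, z up. Loose on the bench.
- transformer_plain: encapsulated transformer, an upright white block 46 mm (x) x 38 mm (y) x 40 mm high with a grey line round its foot and brass dots at the top corners, without any sticker (not tested; stays where it is). About 160 g. Origin: centre of its underside, z up. Loose on the bench.
- cell_red: Red plastic cell of the kit caddy: open-topped square tray 72 x 72 mm outside, 66 x 66 mm inside, walls 3 mm thick and 14 mm high, floor 3 mm thick. Origin: centre of its underside, 5 mm above the bench (so its floor is 8 mm and its rim 19 mm above the bench); x and y run along its sides, z up. Fixed. The four cells stand in a grey caddy, a 194 mm square base plate with a 12 mm rim, two by two at 96 mm between centres, square with each other; which colour is where changes.
- cell_yellow: Yellow plastic cell of the kit caddy: open-topped square tray 72 x 72 mm outside, 66 x 66 mm inside, walls 3 mm thick and 14 mm high, floor 3 mm thick. Origin: centre of its underside, 5 mm above the bench (so its floor is 8 mm and its rim 19 mm above the bench); x and y run along its sides, z up. Fixed. The four cells stand in a grey caddy, a 194 mm square base plate with a 12 mm rim, two by two at 96 mm between centres, square with each other; which colour is where changes.
- cell_green: Green plastic cell of the kit caddy: open-topped square tray 72 x 72 mm outside, 66 x 66 mm inside, walls 3 mm thick and 14 mm high, floor 3 mm thick. Origin: centre of its underside, 5 mm above the bench (so its floor is 8 mm and its rim 19 mm above the bench); x and y run along its sides, z up. Fixed. The four cells stand in a grey caddy, a 194 mm square base plate with a 12 mm rim, two by two at 96 mm between centres, square with each other; which colour is where changes.
- cell_blue: Blue plastic cell of the kit caddy: open-topped square tray 72 x 72 mm outside, 66 x 66 mm inside, walls 3 mm thick and 14 mm high, floor 3 mm thick. Origin: centre of its underside, 5 mm above the bench (so its floor is 8 mm and its rim 19 mm above the bench); x and y run along its sides, z up. Fixed. The four cells stand in a grey caddy, a 194 mm square base plate with a 12 mm rim, two by two at 96 mm between centres, square with each other; which colour is where changes.
There are look-alikes about, which are no part of the job. What is shaped like the capacitor but orange is not meant.

How it is judged:
At the end, for the whole second after the job is handed in: Each stickered part in the cell of its sticker's colour, within 24 mm of the cell's centre, underside under 4 mm above the cell floor, upright within 0.1 rad, released and at rest; the two parts without sticker upright within 0.1 rad and within 15 mm of their start (horizontal distance between capacitor and cell_red below 0.024 m and z of capacitor in the frame of cell_red between 0 and 0.007 m and angle between each of capacitor, transformer, knob, heatsink, capacitor_plain, transformer_plain's own z axis and vertical below 0.1 rad and linear speed of each of capacitor, transformer, knob, heatsink below 0.02 m/s and angular speed of each of capacitor, transformer, knob, heatsink below 0.2 rad/s and horizontal distance between transformer and cell_yellow below 0.024 m and z of transformer in the frame of cell_yellow between 0 and 0.007 m and horizontal distance between knob and cell_green below 0.024 m and z of knob in the frame of cell_green between 0 and 0.007 m and horizontal distance between heatsink and cell_blue below 0.024 m and z of heatsink in the frame of cell_blue between 0 and 0.007 m and distance of each of capacitor_plain, transformer_plain from where it was at the start of the episode below 0.015 m); the robot touches nothing.
It fails at once if The untested capacitor was moved more than 15 mm from its place (distance of capacitor_plain from where it was at the start of the episode above 0.015 m).
It fails at once if The untested transformer was moved more than 15 mm from its place (distance of transformer_plain from where it was at the start of the episode above 0.015 m).
It also fails if it takes over 109 s, if anything falls off the work surface, if the arm or the gripper's body presses on something with over 40 N, if the wrist force passes 120 N, or if a joint passes its speed limit or range.

## Working session

There is one attempt and no reset: what is moved stays moved. The work goes in short steps, Python scripts to look and compute and a shell command to move; the robot and the scene stay as the last step left them, time stands still between calls to the robot, and variables do not carry over. Pictures are saved under pics/ and viewed, and the job is handed in when it is done.

```bash
mkdir -p pics; python3 - <<'E'
from plant import manip
import cv2
s=manip.state()
print({k:s[k] for k in s})
print(manip.grasp_offset)
for n in ["side","top","wrist"]:
    cv2.imwrite(f"pics/{n}0.png",manip.grab_frame(n)); print(n,manip.camera_model(n))
E
```

```text
{'time': 0.0, 'joint_pos': array([ 1.07401081e+00,  5.33799133e-02,  1.61431459e+00, -1.83023200e-06,
        1.47600584e+00, -1.19014585e-01]), 'joint_vel': array([ 0.00085771,  0.00030978, -0.00089444,  0.00078259,  0.00101486,
        0.00064545]), 'joint_efforts': array([-5.91142343e-04, -3.93694675e+01, -3.70169413e+01, -2.18450882e-04,
        7.23719801e-03, -6.92221278e-06]), 'tool_pos': array([0.23023528, 0.58036618, 0.23003644]), 'tool_rot': array([-0.69381956,  0.69524022, -0.13299449,  0.13254406]), 'contact_force': array([-0.4096386 ,  0.20166101, -0.09899912]), 'ft_torque': array([ 0.0632775 ,  0.04238434, -0.01207566]), 'gripper_width': 1.0031321917051985}
-0.0187
side {'fx': 434.5067637442198, 'fy': 434.5067637442198, 'cx': 311.5268289828438, 'cy': 239.8170511447034, 'rvec': array([ 0.33362123, -2.70301383,  1.36819595]), 'tvec': array([0.52026307, 0.1038464 , 0.77938954])}
top {'fx': 477.42577099147087, 'fy': 477.42577099147087, 'cx': 321.02544822104244, 'cy': 235.28097536338515, 'rvec': array([ 2.11520107, -2.14085694,  0.21261915]), 'tvec': array([0.03955813, 0.53445941, 0.90171534])}
wrist {'fx': 366.254197931248, 'fy': 366.254197931248, 'cx': 319.12249685485233, 'cy': 232.4014009026963, 'mount': array([[-1.03061401e-03,  9.54676927e-01,  2.97642240e-01,
        -7.53431834e-02],
       [-3.13110101e-05, -2.97642429e-01,  9.54677424e-01,
        -1.42179262e-01],
       [ 9.99999468e-01,  9.74584451e-04,  3.36646357e-04,
        -6.97160964e-04],
       [ 0.00000000e+00,  0.00000000e+00,  0.00000000e+00,
         1.00000000e+00]])}
```

View pics/top0.png

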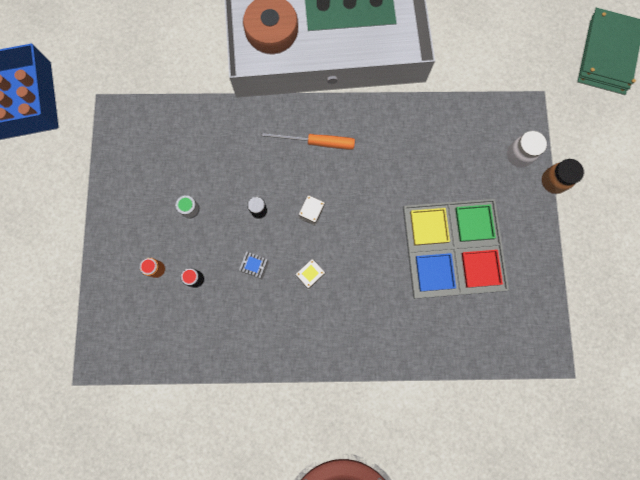

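View pics/side0.png

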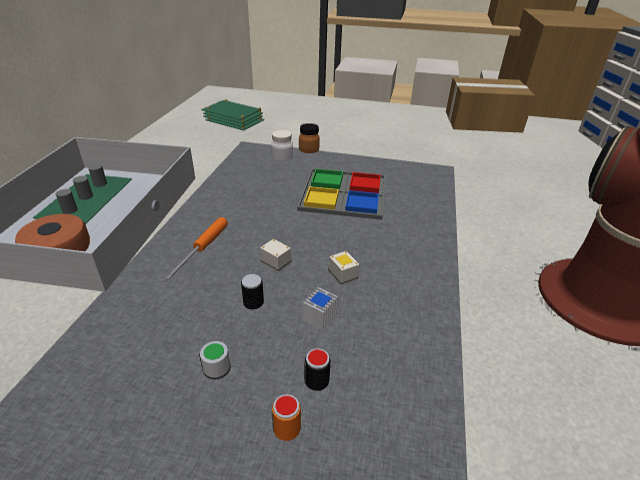

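View pics/wrist0.png

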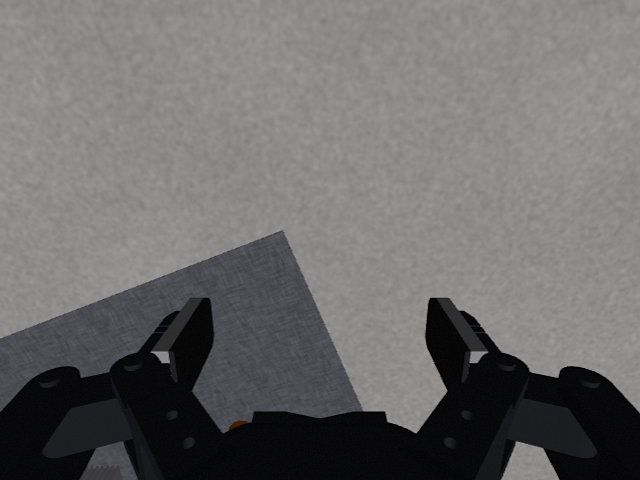

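```bash
cat > h.py <<'E'
import numpy as np, cv2
from plant import manip
def unproj(n,uv,z):
    c=manip.camera_model(n); R,_=cv2.Rodrigues(c['rvec']); t=c['tvec']
    d=R.T@np.array([(uv[0]-c['cx'])/c['fx'],(uv[1]-c['cy'])/c['fy'],1.]); o=-R.T@t
    return o+d*(z-o[2])/d[2]
def proj(n,p):
    c=manip.camera_model(n); R,_=cv2.Rodrigues(c['rvec']); q=R@np.array(p)+c['tvec']
    return np.array([c['cx']+c['fx']*q[0]/q[2],c['cy']+c['fy']*q[1]/q[2]])
E
python3 - <<'E'
from h import *
im=cv2.imread('pics/top0.png')
a=cv2.resize(im[185:305,135:335],None,fx=4,fy=4,interpolation=cv2.INTER_CUBIC); cv2.imwrite('pics/c1.png',a)
a=cv2.resize(im[190:305,395:515],None,fx=5,fy=5,interpolation=cv2.INTER_CUBIC); cv2.imwrite('pics/c2.png',a)
print(proj('top',[.231,.581,.23]),proj('top',[0,0,0]))
E
```

```text
[-42.62023651 417.04084588] [341.9700521  518.25796908]
```

View pics/c1.png

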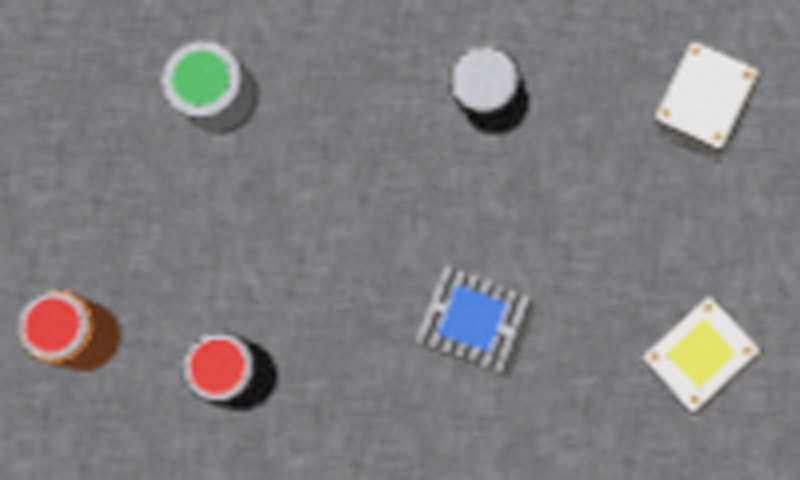

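View pics/c2.png

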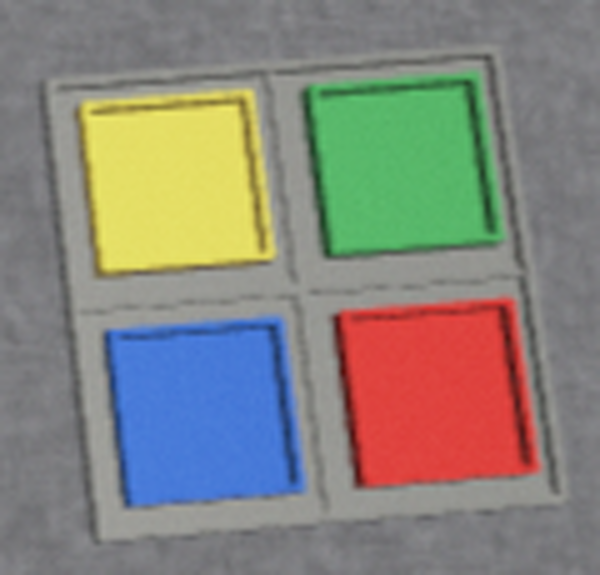

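```bash
python3 - <<'E'
from h import *
from scipy.spatial.transform import Rotation as Ro
c=lambda x,y:((x+.5)/4-.5+135,(y+.5)/4-.5+185)
e=lambda x,y:((x+.5)/5-.5+395,(y+.5)/5-.5+190)
for n,p,z in [('green',(201,78),.04),('redcap',(218,367),.052),('orange',(56,326),.052),('plaincap',(486,78),.052),('heat',(473,318),.042),('yel',(701,354),.04),('plaintr',(707,96),.04)]:
    print(n,unproj('top',c(*p),z).round(4))
def box(n,P,f,z):
    Q=np.array([unproj('top',f(*p),z)[:2] for p in P]); print(n,'c',Q.mean(0).round(4))
    for i in range(4):
        d=Q[(i+1)%4]-Q[i]; print('  len %.4f ang %.1f'%(np.hypot(*d),np.degrees(np.arctan2(d[1],d[0]))))
box('heat',[(447,268),(529,294),(501,372),(418,341)],c,.042)
box('yel',[(708,299),(759,349),(694,411),(642,356)],c,.04)
box('ptr',[(693,42),(757,71),(721,149),(656,117)],c,.04)
box('caddy',[(44,80),(497,52),(564,498),(97,542)],e,.012)
box('Y',[(78,102),(257,89),(275,259),(98,275)],e,.019)
box('G',[(305,87),(483,73),(502,242),(326,257)],e,.019)
box('B',[(105,331),(284,317),(305,490),(126,507)],e,.019)
box('R',[(335,313),(515,298),(539,472),(358,488)],e,.019)
s=manip.state(); R=Ro.from_quat(s['tool_rot'],scalar_first=True).as_matrix(); print(R.round(3), s['tool_pos'])
print('jaw ang',np.degrees(np.arctan2(R[1,2],R[0,2])))
E
```

```text
green [0.6044 0.3091 0.04  ]
redcap [0.4557 0.2917 0.052 ]
orange [0.4768 0.3715 0.052 ]
plaincap [0.5998 0.1629 0.052 ]
heat [0.4797 0.1691 0.042 ]
yel [0.4606 0.0561 0.04  ]
plaintr [0.5923 0.0519 0.04  ]
heat c [0.4794 0.1687]
  len 0.0431 ang -108.3
  len 0.0410 ang 160.8
  len 0.0441 ang 68.9
  len 0.0389 ang -20.7
yel c [0.4608 0.0562]
  len 0.0357 ang -135.3
  len 0.0445 ang 133.0
  len 0.0376 ang 42.9
  len 0.0434 ang -49.6
ptr c [0.593 0.052]
  len 0.0361 ang -115.7
  len 0.0447 ang 155.1
  len 0.0370 ang 62.6
  len 0.0436 ang -26.0
caddy c [ 0.5136 -0.2439]
  len 0.1926 ang -87.0
  len 0.1884 ang -176.3
  len 0.1924 ang 94.6
  len 0.1936 ang 3.8
Y c [ 0.5585 -0.1935]
  len 0.0754 ang -86.4
  len 0.0722 ang -177.6
  len 0.0737 ang 94.6
  len 0.0734 ang 3.7
G c [ 0.5644 -0.2884]
  len 0.0753 ang -86.0
  len 0.0720 ang -178.3
  len 0.0736 ang 94.3
  len 0.0723 ang 3.1
B c [ 0.4627 -0.1995]
  len 0.0740 ang -86.2
  len 0.0709 ang -176.8
  len 0.0732 ang 94.7
  len 0.0720 ang 3.9
R c [ 0.4692 -0.2948]
  len 0.0749 ang -85.9
  len 0.0716 ang -176.9
  len 0.0743 ang 94.3
  len 0.0718 ang 3.6
[[ 0.929 -0.001  0.369]
 [-0.369 -0.001  0.929]
 [-0.    -1.    -0.002]] [0.23031033 0.58048195 0.23033445]
jaw ang 68.35223576397516
```

```bash
python3 -m jog '{"offset": [[0.747,-0.543,-0.2],[0.747,-0.543,-0.2],[0.747,-0.543,-0.2],[0.747,-0.543,-0.2],[0.747,-0.543,-0.2],[0.747,-0.543,-0.2],[0.747,-0.543,-0.2],[0.747,-0.543,-0.2],[0.747,-0.543,-0.2],[0.747,-0.543,-0.2],[0,0,0],[0,0,0]], "angular": [[0,0,0],[0,0,0],[0,0,0],[0,0,0],[0,0,0],[0,0,0],[0,0,0],[0,0,0],[0,0,0],[0,0,0],[0,0,0],[0,0,0]], "jaw": [65,65,65,65,65,65,65,65,65,65,65,65]}'
python3 - <<'E'
from h import *
s=manip.state();print(s['tool_pos'],s['tool_rot'])
cv2.imwrite('pics/w1.png',manip.grab_frame('wrist'))
cv2.imwrite('pics/t1.png',manip.grab_frame('top'))
E
```

```text
time: 1.35
tool_pos: [0.6041, 0.3085, 0.1302]
tool_rot: [-0.694, 0.695, -0.134, 0.133]
contact_force: [-0.6, -0.8, 0.4]
gripper_width: 0.766
[0.60410262 0.30847867 0.13019361] [-0.69415796  0.69463038 -0.13417274  0.13278189]
```

View pics/w1.png

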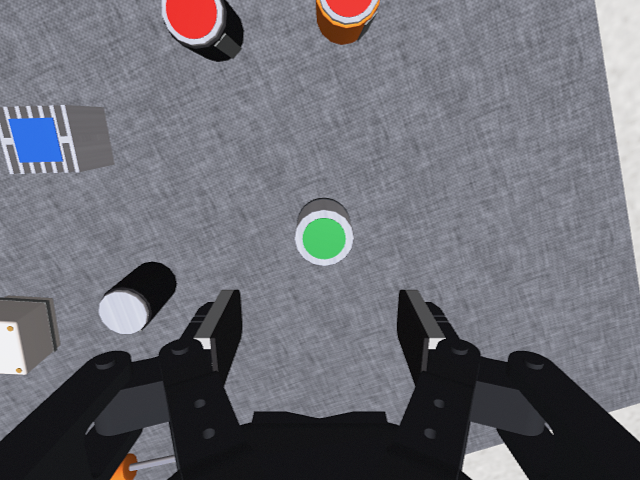

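View pics/t1.png

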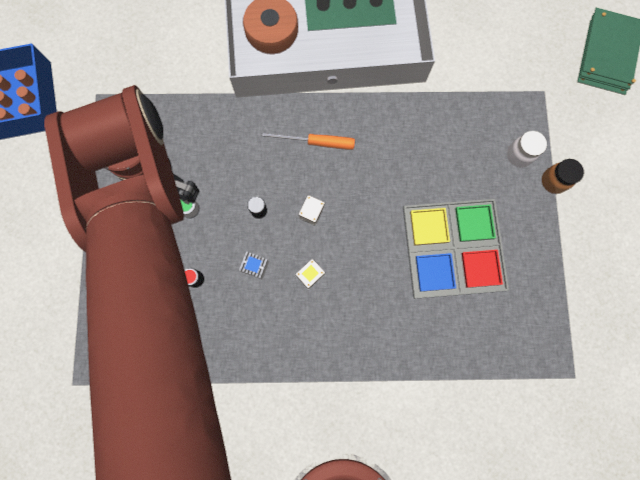

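The wrist view shows the knob's green sticker at (324,238), heatsink sticker (36,140), plain capacitor (124,312) and red capacitor sticker (193,15). I'll cross-check these against the top camera.

```bash
cat >> h.py <<'E'
from scipy.spatial.transform import Rotation as Ro
def wun(uv,z,s=None):
    s=s or manip.state(); R=Ro.from_quat(s['tool_rot'],scalar_first=True).as_matrix()
    c=manip.camera_model('wrist');M=c['mount']
    d=R@M[:3,:3]@np.array([(uv[0]-c['cx'])/c['fx'],(uv[1]-c['cy'])/c['fy'],1.]); o=R@M[:3,3]+s['tool_pos']
    return (o+d*(z-o[2])/d[2]).round(4)
E
python3 - <<'E'
from h import *
print(wun((324,238),.04),wun((36,140),.042),wun((124,312),.052),wun((193,15),.052))
print(unproj('side',(317,358),.052),unproj('side',(214,352),.04))
E
```

```text
[0.6055 0.3121 0.04  ] [0.481  0.1709 0.042 ] [0.6012 0.1678 0.052 ] [0.4592 0.2938 0.052 ]
[0.45655327 0.29640099 0.052     ] [0.60311178 0.31314475 0.04      ]
```

```bash
python3 -m jog '{"offset": [[0.02,0.06,-0.6],[0,0,-0.6],[0,0,-0.6],[0,0,-0.36],[0,0,-0.2],[0,0,0],[0,0,0],[0,0,0],[0,0,0],[0,0,0],[0,0,0],[0,0,0]], "angular": [[0,0,0],[0,0,0],[0,0,0],[0,0,0],[0,0,0],[0,0,0],[0,0,0],[0,0,0],[0,0,0],[0,0,0],[0,0,0],[0,0,0]], "jaw": [65,65,65,65,65,65,30,30,30,30,30,30]}'
```

```text
time: 2.65
tool_pos: [0.6068, 0.3131, 0.0159]
tool_rot: [0.695, -0.694, 0.132, -0.134]
contact_force: [-0.2, -0.0, 6.6]
gripper_width: 0.449
```

```bash
python3 -m jog '{"offset": [[0,0,0.5],[0,0,0.9],[0,0,0.9],[0,-0.6,0.5],[-0.08,-0.9,0],[-0.08,-0.9,0],[-0.08,-0.9,0],[-0.08,-0.9,0],[-0.08,-0.9,0],[-0.08,-0.9,0],[-0.08,-0.9,0],[-0.08,-0.9,0]], "angular": [[0,0,0],[0,0,0],[0,0,0],[0,0,0],[0,0,0],[0,0,0],[0,0,0],[0,0,0],[0,0,0],[0,0,0],[0,0,0],[0,0,0]], "jaw": [30,30,30,30,30,30,30,30,30,30,30,30]}'
```

```text
time: 3.85
tool_pos: [0.5723, -0.0793, 0.1532]
tool_rot: [0.695, -0.694, 0.133, -0.133]
contact_force: [-0.3, -0.6, -0.7]
gripper_width: 0.445
```

```bash
python3 -m jog '{"offset": [[-0.03,-0.83,0],[-0.03,-0.83,0],[-0.03,-0.83,0],[-0.03,-0.83,0],[-0.03,-0.83,0],[0,0,0],[0,0,-0.9],[0,0,0]], "angular": [[0,0,0],[0,0,0],[0,0,0],[0,0,0],[0,0,0],[0,0,0],[0,0,0],[0,0,0]], "jaw": [30,30,30,30,30,30,30,30]}'
python3 - <<'E'
from h import *
s=manip.state();print(s['tool_pos'],s['tool_rot'])
cv2.imwrite('pics/w2.png',manip.grab_frame('wrist'))
E
```

```text
time: 4.65
tool_pos: [0.5616, -0.2826, 0.1018]
tool_rot: [0.696, -0.693, 0.137, -0.129]
contact_force: [-1.3, 1.1, -2.0]
gripper_width: 0.448
[ 0.56156867 -0.28256604  0.10181201] [ 0.69618779 -0.69275603  0.13690528 -0.1291069 ]
```

View pics/w2.png

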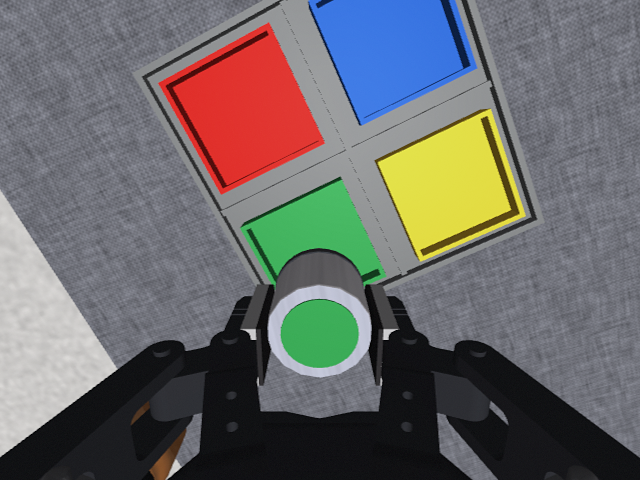

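```bash
python3 - <<'E'
from h import *
for n,P in dict(R=[(159,82),(270,24),(325,143),(222,193)],Y=[(375,159),(489,109),(526,217),(420,262)]).items():
    Q=np.array([wun(p,.019) for p in P]);print(n,Q,Q.mean(0))
print(wun((348,150),.005))
E
```

```text
R [[ 0.4393 -0.3342  0.019 ]
 [ 0.4355 -0.2624  0.019 ]
 [ 0.5066 -0.2574  0.019 ]
 [ 0.5113 -0.3289  0.019 ]] [ 0.473175 -0.295725  0.019   ]
Y [[ 0.5268 -0.2323  0.019 ]
 [ 0.5241 -0.1601  0.019 ]
 [ 0.5973 -0.154   0.019 ]
 [ 0.6019 -0.2265  0.019 ]] [ 0.562525 -0.193225  0.019   ]
[ 0.517  -0.2452  0.005 ]
```

```bash
python3 -m jog '{"offset": [[0.03,-0.06,-0.5],[0,0,-0.5],[0,0,-0.35],[0,0,-0.2],[0,0,0],[0,0,0]], "angular": [[0,0,0],[0,0,0],[0,0,0],[0,0,0],[0,0,0],[0,0,0]], "jaw": [30,30,30,30,30,30]}'
```

```text
time: 5.3
tool_pos: [0.5677, -0.2883, 0.0319]
tool_rot: [-0.694, 0.695, -0.132, 0.133]
contact_force: [0.3, -0.6, -1.0]
gripper_width: 0.452
```

```bash
python3 -m jog '{"offset": [[0,0,-0.08],[0,0,-0.06],[0,0,0],[0,0,0]], "angular": [[0,0,0],[0,0,0],[0,0,0],[0,0,0]], "jaw": [30,30,30,30]}'
```

```text
time: 5.7
tool_pos: [0.5671, -0.2882, 0.024]
tool_rot: [-0.694, 0.695, -0.133, 0.133]
contact_force: [0.1, 0.7, -1.2]
gripper_width: 0.444
```

```bash
python3 -m jog '{"offset": [[0,0,0],[0,0,0],[0,0,0],[0,0,0.4],[0,0,0.9],[0,0,0.9],[0,0,0.4],[0,0,0]], "angular": [[0,0,0],[0,0,0],[0,0,0],[0,0,0],[0,0,0],[0,0,0],[0,0,0],[0,0,0]], "jaw": [62,62,62,62,62,62,62,62]}'
python3 - <<'E'
from h import *
s=manip.state();print(s['tool_pos'],s['tool_rot'])
cv2.imwrite('pics/w3.png',manip.grab_frame('wrist'))
E
```

```text
time: 6.5
tool_pos: [0.5696, -0.2897, 0.1595]
tool_rot: [-0.693, 0.696, -0.13, 0.136]
contact_force: [0.1, 0.1, -0.5]
gripper_width: 0.724
[ 0.56956781 -0.28972431  0.15949491] [-0.69322997  0.69581422 -0.12967138  0.13586801]
```

View pics/w3.png

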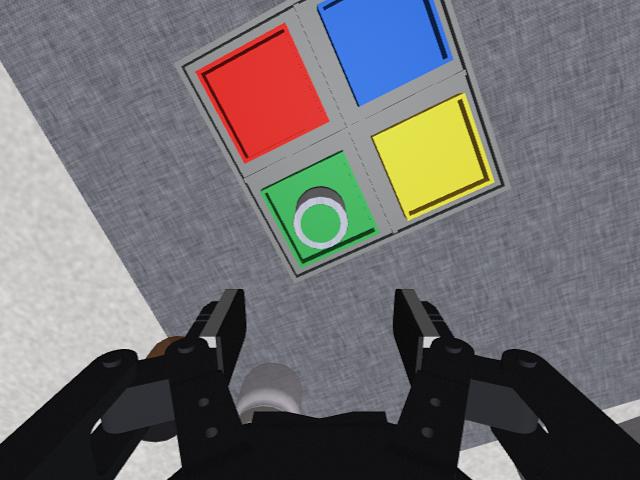

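```bash
python3 -m jog '{"offset": [[-0.145,0.763,0],[-0.145,0.763,0],[-0.145,0.763,0],[-0.145,0.763,0],[-0.145,0.763,0],[-0.145,0.763,0],[-0.145,0.763,0],[-0.145,0.763,0],[-0.145,0.763,0],[-0.145,0.763,0],[-0.145,0.763,0],[-0.145,0.763,0]], "angular": [[0,0,0],[0,0,0],[0,0,0],[0,0,0],[0,0,0],[0,0,0],[0,0,0],[0,0,0],[0,0,0],[0,0,0],[0,0,0],[0,0,0]], "jaw": [65,65,65,65,65,65,65,65,65,65,65,65]}'
python3 -m jog '{"offset": [[0,0,-0.5],[0,0,0],[0,0,0]], "angular": [[0,0,0],[0,0,0.2],[0,0,0]], "jaw": [65,65,65]}'
python3 - <<'E'
from h import *
s=manip.state();print(s['tool_pos'],s['tool_rot'])
cv2.imwrite('pics/w4.png',manip.grab_frame('wrist'))
E
```

```text
time: 7.75
tool_pos: [0.4781, 0.1709, 0.1512]
tool_rot: [-0.694, 0.695, -0.134, 0.132]
contact_force: [0.4, -0.6, -0.4]
gripper_width: 0.762
time: 8.05
tool_pos: [0.4785, 0.1692, 0.1266]
tool_rot: [-0.695, 0.697, -0.127, 0.124]
contact_force: [1.0, -0.8, -0.5]
gripper_width: 0.76
[0.47847821 0.16922429 0.12658398] [-0.69525231  0.69656874 -0.12686939  0.12377551]
```

View pics/w4.png

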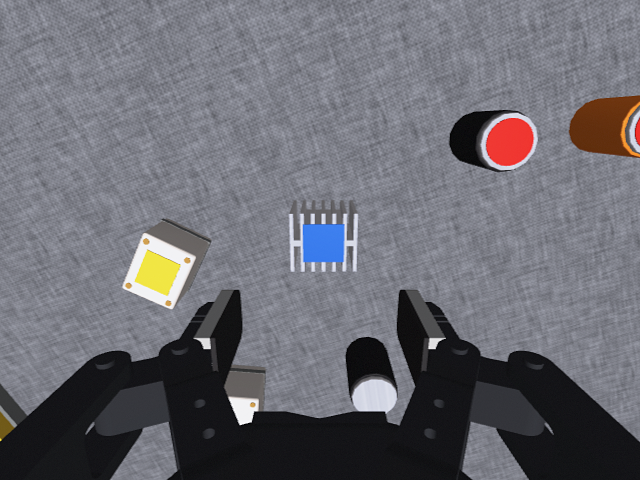

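The knob sits centred in green; the heatsink is square to the jaws with its sticker at (324,243), and the transformer's sticker is at (159,271).

```bash
python3 - <<'E'
from h import *
s=manip.state();R=Ro.from_quat(s['tool_rot'],scalar_first=True).as_matrix();print(s['tool_pos'],'jaw',np.degrees(np.arctan2(R[1,2],R[0,2])))
print('heat',wun((324,243),.042),'red',wun((509,141),.052),'yel',wun((159,271),.04))
Q=np.array([wun(p,.04) for p in [(147,232),(196,252),(174,308),(123,286)]]);print(Q.mean(0))
for i in range(4):
    d=Q[(i+1)%4]-Q[i];print(np.hypot(*d[:2]),np.degrees(np.arctan2(d[1],d[0])))
E
```

```text
[0.47948964 0.16910837 0.12785558] jaw 69.51760483861193
heat [0.4831 0.1704 0.042 ] red [0.4586 0.2933 0.052 ] yel [0.4635 0.058  0.04  ]
[0.4632 0.0589 0.04  ]
0.03387048862948391 45.11961523230406
0.046316843588483037 -45.437363867520716
0.03730000000000002 -137.49898898573355
0.04477555136455608 130.19878731169948
```

```bash
python3 -m jog '{"offset": [[0.04,0.02,-0.6],[0,0,-0.6],[0,0,-0.6],[0,0,-0.3],[0,0,-0.18],[0,0,0],[0,0,0],[0,0,0],[0,0,0],[0,0,0],[0,0,0],[0,0,0]], "angular": [[0,0,0],[0,0,0],[0,0,0],[0,0,0],[0,0,0],[0,0,0],[0,0,0],[0,0,0],[0,0,0],[0,0,0],[0,0,0],[0,0,0]], "jaw": [65,65,65,65,65,65,65,35,35,35,35,35]}'
```

```text
time: 9.3
tool_pos: [0.4837, 0.171, 0.0166]
tool_rot: [0.696, -0.695, 0.124, -0.127]
contact_force: [0.4, 0.2, 6.1]
gripper_width: 0.498
```

```bash
python3 -m jog '{"offset": [[0,0,0.5],[0,0,0.9],[0,0,0.9],[0,-0.5,0.2],[-0.05,-0.86,0],[-0.05,-0.86,0],[-0.05,-0.86,0],[-0.05,-0.86,0],[-0.05,-0.86,0],[-0.05,-0.86,0],[-0.05,-0.86,0],[-0.01,-0.88,0]], "angular": [[0,0,0],[0,0,0],[0,0,0],[0,0,0.6],[0,0,0.7],[0,0,0.7],[0,0,0.7],[0,0,0.7],[0,0,0.7],[0,0,0],[0,0,0],[0,0,0]], "jaw": [35,35,35,35,35,35,35,35,35,35,35,35]}'
python3 -m jog '{"offset": [[0,0,-0.5],[0,0,-0.5],[0,0,0],[0,0,0]], "angular": [[0,0,0],[0,0,0],[0,0,0],[0,0,0]], "jaw": [35,35,35,35]}'
python3 - <<'E'
from h import *
s=manip.state();R=Ro.from_quat(s['tool_rot'],scalar_first=True).as_matrix();print(s['tool_pos'],'jaw',np.degrees(np.arctan2(R[1,2],R[0,2])))
cv2.imwrite('pics/w5.png',manip.grab_frame('wrist'))
E
```

```text
time: 10.5
tool_pos: [0.4632, -0.2007, 0.1395]
tool_rot: [0.707, -0.706, -0.025, 0.026]
contact_force: [-0.0, 1.0, -0.6]
gripper_width: 0.501
time: 10.9
tool_pos: [0.4635, -0.1988, 0.0894]
tool_rot: [0.707, -0.706, -0.025, 0.026]
contact_force: [-0.7, -0.7, -1.8]
gripper_width: 0.506
[ 0.46349851 -0.19883384  0.08938369] jaw 94.16688364577273
```

View pics/w5.png

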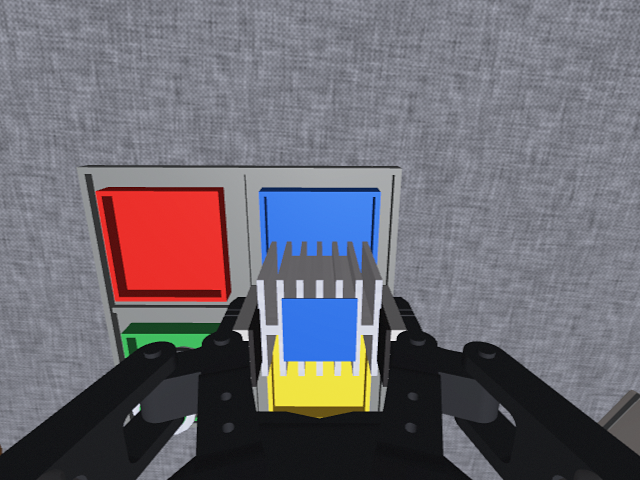

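Heatsink is held upright, square over the blue cell.

```bash
python3 -m jog '{"offset": [[0.02,0,-0.5],[0,0,-0.5],[0,0,-0.2],[0,0,-0.07],[0,0,0],[0,0,0]], "angular": [[0,0,0],[0,0,0],[0,0,0],[0,0,0],[0,0,0],[0,0,0]], "jaw": [35,35,35,35,35,35]}'
```

```text
time: 11.55
tool_pos: [0.4662, -0.1999, 0.0279]
tool_rot: [-0.706, 0.707, 0.026, -0.025]
contact_force: [0.4, -0.0, -0.5]
gripper_width: 0.501
```

```bash
python3 -m jog '{"offset": [[0,0,-0.06],[0,0,0],[0,0,0],[0,0,0],[0,0,0],[0,0,0],[0,0,0.4],[0,0,0.8],[0,0,0.9],[0,0,0.4],[0,0,0]], "angular": [[0,0,0],[0,0,0],[0,0,0],[0,0,0],[0,0,0],[0,0,0],[0,0,0],[0,0,0],[0,0,0],[0,0,0],[0,0,0]], "jaw": [35,35,35,65,65,65,65,65,65,65,65]}'
python3 - <<'E'
from h import *
s=manip.state();print(s['tool_pos'],s['joint_pos'])
cv2.imwrite('pics/w6.png',manip.grab_frame('wrist'))
E
```

```text
time: 12.65
tool_pos: [0.4672, -0.2006, 0.1526]
tool_rot: [-0.705, 0.708, 0.028, -0.023]
contact_force: [0.6, -1.0, -0.7]
gripper_width: 0.762
[ 0.46717142 -0.20057738  0.15257883] [-5.52003198e-01 -1.73822863e-01  1.96359630e+00 -1.80405186e-05
  1.34407156e+00 -2.19535529e+00]
```

View pics/w6.png

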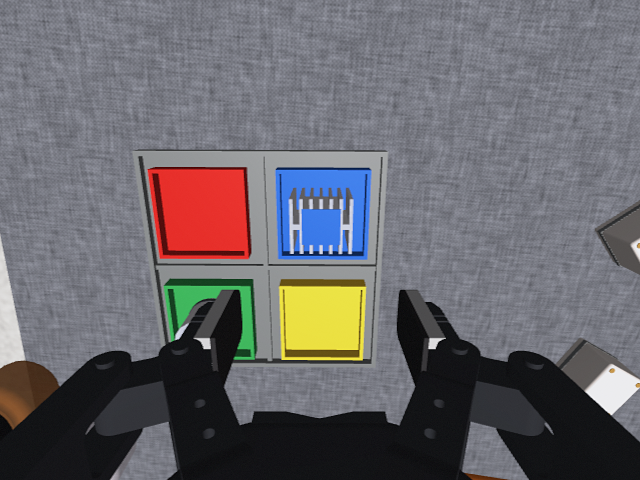

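```bash
python3 -m jog '{"offset": [[-0.01,0.82,0],[-0.01,0.82,0],[-0.01,0.82,0],[-0.01,0.82,0],[-0.01,0.82,0],[-0.02,0.82,0],[-0.02,0.82,0],[-0.02,0.82,0],[-0.02,0.82,0],[-0.02,0.82,0],[-0.02,0.82,0],[-0.02,0.82,0]], "angular": [[0,0,0],[0,0,0.7],[0,0,0.7],[0,0,0.7],[0,0,0.7],[0,0,0.7],[0,0,0.7],[0,0,0.7],[0,0,0.7],[0,0,0.4],[0,0,0],[0,0,0]], "jaw": [65,65,65,65,65,65,65,65,65,65,65,65]}'
python3 -m jog '{"offset": [[0,0,0],[0,0,0],[0,0,0]], "angular": [[0,0,0],[0,0,0],[0,0,0]], "jaw": [65,65,65]}'
python3 - <<'E'
from h import *
s=manip.state();R=Ro.from_quat(s['tool_rot'],scalar_first=True).as_matrix();print(s['tool_pos'],'jaw',np.degrees(np.arctan2(R[1,2],R[0,2])),s['joint_pos'])
cv2.imwrite('pics/w7.png',manip.grab_frame('wrist'))
E
```

```text
time: 13.9
tool_pos: [0.4536, 0.2937, 0.1452]
tool_rot: [-0.664, 0.664, 0.241, -0.245]
contact_force: [0.3, 0.7, 0.9]
gripper_width: 0.758
time: 14.2
tool_pos: [0.4547, 0.2916, 0.1464]
tool_rot: [-0.664, 0.664, 0.241, -0.244]
contact_force: [-0.2, -0.6, -0.0]
gripper_width: 0.759
[0.4546653  0.29160051 0.14643397] jaw 130.11949630629087 [ 4.32655687e-01 -7.99556201e-02  1.88930148e+00 -3.76863056e-04
  1.33555649e+00 -1.83827036e+00]
```

View pics/w7.png

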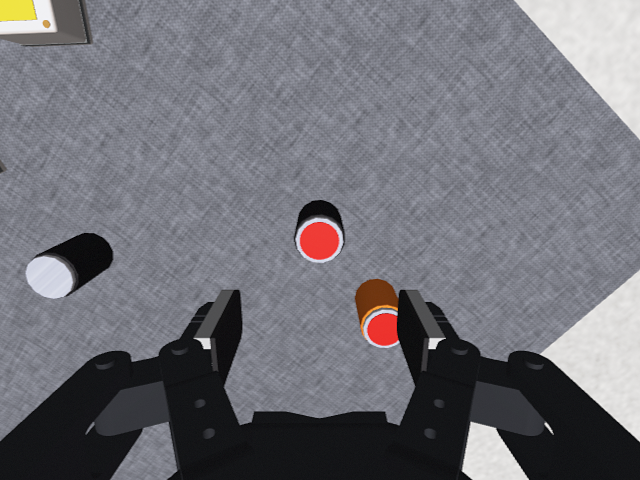

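```bash
python3 - <<'E'
from h import *
s=manip.state();print(s['tool_pos'],wun((320,240.5),.052),wun((385,329),.052))
E
```

```text
[0.45500704 0.29145376 0.14696469] [0.4576 0.2933 0.052 ] [0.4793 0.3745 0.052 ]
```

```bash
python3 -m jog '{"offset": [[0.04,0.03,-0.6],[0,0,-0.6],[0,0,-0.6],[0,0,-0.5],[0,0,-0.25],[0,0,0],[0,0,0],[0,0,0],[0,0,0],[0,0,0],[0,0,0],[0,0,0]], "angular": [[0,0,0],[0,0,0],[0,0,0],[0,0,0],[0,0,0],[0,0,0],[0,0,0],[0,0,0],[0,0,0],[0,0,0],[0,0,0],[0,0,0]], "jaw": [65,65,65,65,65,65,65,28,28,28,28,28]}'
```

```text
time: 15.45
tool_pos: [0.459, 0.2949, 0.0228]
tool_rot: [0.664, -0.664, -0.244, 0.242]
contact_force: [-0.2, -0.6, 7.0]
gripper_width: 0.402
```

```bash
python3 -m jog '{"offset": [[0,0,0.5],[0,0,0.9],[0,0,0.9],[0,-0.5,0.4],[0.02,-0.9,0],[0.02,-0.9,0],[0.02,-0.9,0],[0.02,-0.9,0],[0.02,-0.9,0],[0.02,-0.9,0],[0.02,-0.9,0],[0.02,-0.9,0]], "angular": [[0,0,0],[0,0,0],[0,0,0],[0,0,0],[0,0,0],[0,0,0],[0,0,0],[0,0,0],[0,0,0],[0,0,0],[0,0,0],[0,0,0]], "jaw": [28,28,28,28,28,28,28,28,28,28,28,28]}'
python3 -m jog '{"offset": [[0.02,-0.85,0],[0.02,-0.85,0],[0.02,-0.85,0],[0.02,-0.85,0],[0.02,-0.7,0],[0,0,0],[0,0,-0.5],[0,0,-0.5],[0,0,0],[0,0,0]], "angular": [[0,0,0],[0,0,0],[0,0,0],[0,0,0],[0,0,0],[0,0,0],[0,0,0],[0,0,0],[0,0,0],[0,0,0]], "jaw": [28,28,28,28,28,28,28,28,28,28]}'
python3 - <<'E'
from h import *
cv2.imwrite('pics/w8.png',manip.grab_frame('wrist'))
E
```

```text
time: 16.65
tool_pos: [0.4651, -0.0925, 0.1559]
tool_rot: [-0.664, 0.664, 0.243, -0.243]
contact_force: [1.6, 0.3, -0.4]
gripper_width: 0.4
time: 17.65
tool_pos: [0.4703, -0.2949, 0.1055]
tool_rot: [0.665, -0.664, -0.243, 0.243]
contact_force: [0.4, 0.3, -0.8]
gripper_width: 0.405
```

View pics/w8.png

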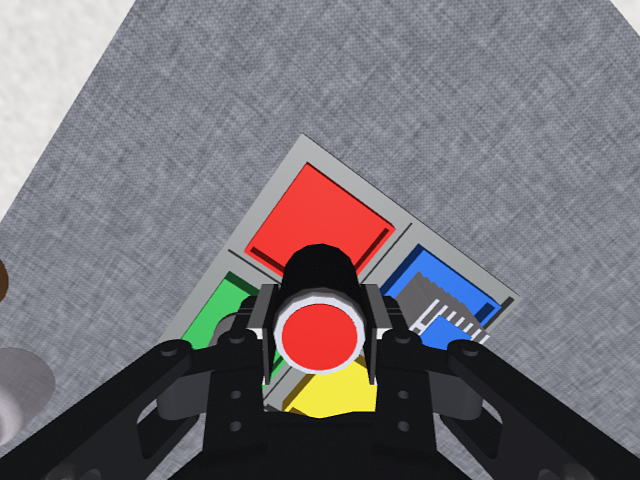

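Capacitor is held upright over the red cell.

```bash
python3 -m jog '{"offset": [[0.02,0,-0.6],[0,0,-0.6],[0,0,-0.2],[0,0,-0.06],[0,0,0],[0,0,0]], "angular": [[0,0,0],[0,0,0],[0,0,0],[0,0,0],[0,0,0],[0,0,0]], "jaw": [28,28,28,28,28,28]}'
```

```text
time: 18.3
tool_pos: [0.4728, -0.2967, 0.0349]
tool_rot: [-0.663, 0.665, 0.243, -0.242]
contact_force: [0.4, 0.4, -0.7]
gripper_width: 0.399
```

```bash
python3 -m jog '{"offset": [[0,0,-0.08],[0,0,0],[0,0,0],[0,0,0],[0,0,0],[0,0,0],[0,0,0.4],[0,0,0.8],[0,0,0.9],[0,0,0.3],[0,0,0]], "angular": [[0,0,0],[0,0,0],[0,0,0],[0,0,0],[0,0,0],[0,0,0],[0,0,0],[0,0,0],[0,0,0],[0,0,0],[0,0,0]], "jaw": [28,28,28,62,62,62,62,62,62,62,62]}'
python3 - <<'E'
from h import *
s=manip.state();print(s['tool_pos'],s['joint_pos'])
cv2.imwrite('pics/w9.png',manip.grab_frame('wrist'))
E
```

```text
time: 19.4
tool_pos: [0.473, -0.297, 0.1521]
tool_rot: [-0.662, 0.666, 0.244, -0.242]
contact_force: [-0.9, -0.2, -0.1]
gripper_width: 0.727
[ 0.47303366 -0.2969977   0.1520553 ] [-6.93893762e-01 -4.70792370e-02  1.84814485e+00  4.88395957e-06
  1.33444926e+00 -2.96556002e+00]
```

View pics/w9.png

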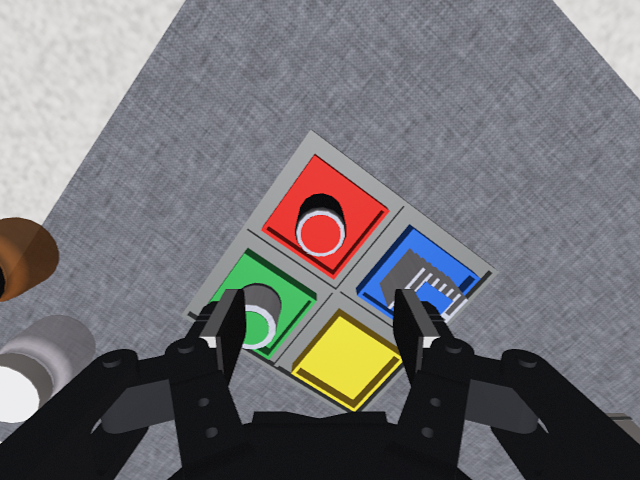

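```bash
python3 -m jog '{"offset": [[-0.02,0.78,0],[-0.02,0.78,0],[-0.02,0.78,0],[-0.02,0.78,0],[-0.02,0.78,0],[-0.02,0.78,0],[-0.02,0.78,0],[-0.02,0.78,0],[-0.02,0.78,0],[0,0,0],[0,0,0],[0,0,0]], "angular": [[0,0,0],[0,0,0],[0,0,0],[0,0,0],[0,0,0.2],[0,0,0],[0,0,0],[0,0,0],[0,0,0],[0,0,0],[0,0,0],[0,0,0]], "jaw": [70,70,70,70,70,70,70,70,70,70,70,70]}'
python3 - <<'E'
from h import *
s=manip.state();R=Ro.from_quat(s['tool_rot'],scalar_first=True).as_matrix();print(s['tool_pos'],'jaw',np.degrees(np.arctan2(R[1,2],R[0,2])),s['joint_pos'])
cv2.imwrite('pics/w10.png',manip.grab_frame('wrist'))
E
```

```text
time: 20.65
tool_pos: [0.4617, 0.0545, 0.1471]
tool_rot: [0.662, -0.661, -0.248, 0.25]
contact_force: [-0.2, 0.7, 0.7]
gripper_width: 0.822
[0.46165016 0.05453125 0.14705241] jaw 131.31247043153863 [-4.24900798e-02 -2.76621907e-01  2.05898210e+00 -3.96135816e-04
  1.36222115e+00 -2.33424460e+00]
```

View pics/w10.png

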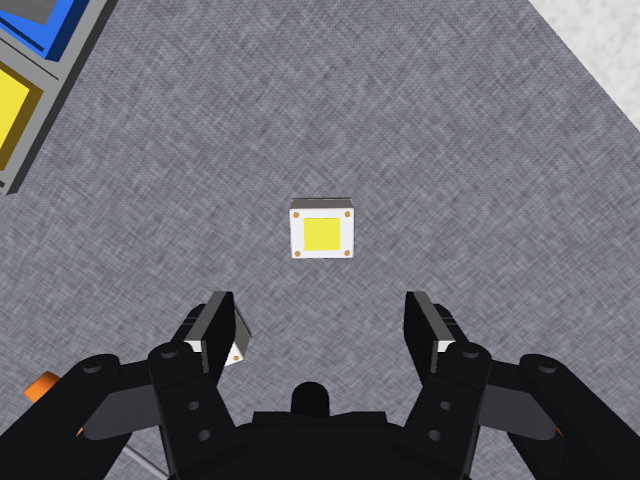

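```bash
python3 - <<'E'
from h import *
s=manip.state();print(s['tool_pos'],wun((322,233),.04))
E
```

```text
[0.46197325 0.05430311 0.14753191] [0.4624 0.0565 0.04  ]
```

```bash
python3 -m jog '{"offset": [[0.01,0.045,-0.7],[0,0,-0.7],[0,0,-0.6],[0,0,-0.45],[0,0,-0.23],[0,0,0],[0,0,0],[0,0,0],[0,0,0],[0,0,0],[0,0,0],[0,0,0]], "angular": [[0,0,0],[0,0,0],[0,0,0],[0,0,0],[0,0,0],[0,0,0],[0,0,0],[0,0,0],[0,0,0],[0,0,0],[0,0,0],[0,0,0]], "jaw": [70,70,70,70,70,70,70,36,36,36,36,36]}'
```

```text
time: 21.9
tool_pos: [0.4648, 0.0574, 0.0167]
tool_rot: [-0.661, 0.662, 0.251, -0.249]
contact_force: [-1.3, -0.2, 6.5]
gripper_width: 0.528
```

```bash
python3 -m jog '{"offset": [[0,0,0.5],[0,0,0.9],[0,0,0.9],[0.1,-0.3,0.4],[0.24,-0.6,0],[0.24,-0.6,0],[0.24,-0.6,0],[0.24,-0.6,0],[0.24,-0.6,0],[0.24,-0.6,0],[0.24,-0.6,0],[0.15,-0.5,0]], "angular": [[0,0,0],[0,0,0],[0,0,0],[0,0,-0.6],[0,0,-0.8],[0,0,-0.8],[0,0,-0.8],[0,0,-0.8],[0,0,-0.8],[0,0,-0.8],[0,0,-0.8],[0,0,0]], "jaw": [36,36,36,36,36,36,36,36,36,36,36,36]}'
python3 -m jog '{"offset": [[0,0,0],[0,0,-0.5],[0,0,-0.5],[0,0,0],[0,0,0]], "angular": [[0,0,0],[0,0,0],[0,0,0],[0,0,0],[0,0,0]], "jaw": [36,36,36,36,36]}'
python3 - <<'E'
from h import *
cv2.imwrite('pics/w11.png',manip.grab_frame('wrist'))
E
```

```text
time: 23.1
tool_pos: [0.5596, -0.1939, 0.1491]
tool_rot: [0.707, -0.707, -0.025, 0.025]
contact_force: [-0.1, -0.9, -2.4]
gripper_width: 0.525
time: 23.6
tool_pos: [0.5588, -0.1917, 0.0992]
tool_rot: [0.707, -0.706, -0.025, 0.026]
contact_force: [1.0, 0.3, -1.7]
gripper_width: 0.525
```

View pics/w11.png

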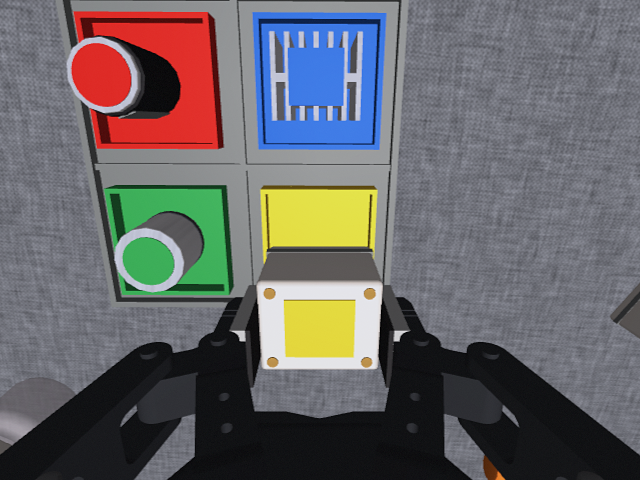

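```bash
python3 -m jog '{"offset": [[0.02,-0.02,-0.6],[0,0,-0.5],[0,0,-0.3],[0,0,-0.07],[0,0,0],[0,0,0]], "angular": [[0,0,0],[0,0,0],[0,0,0],[0,0,0],[0,0,0],[0,0,0]], "jaw": [36,36,36,36,36,36]}'
```

```text
time: 24.25
tool_pos: [0.5618, -0.1941, 0.0281]
tool_rot: [-0.706, 0.707, 0.027, -0.025]
contact_force: [-0.2, -0.5, -1.9]
gripper_width: 0.526
```

```bash
python3 -m jog '{"offset": [[0,0,-0.06],[0,0,0],[0,0,0],[0,0,0],[0,0,0],[0,0,0],[0,0,0.4],[0,0,0.8],[0,0,0.9],[0,0,0.8],[0,0,0],[0,0,0]], "angular": [[0,0,0],[0,0,0],[0,0,0],[0,0,0],[0,0,0],[0,0,0],[0,0,0],[0,0,0],[0,0,0],[0,0,0],[0,0,0],[0,0,0]], "jaw": [36,36,36,64,64,64,64,64,64,64,64,64]}'
python3 -m jog '{"offset": [[-0.3,0.8,0.3],[-0.3,0.8,0.3],[-0.3,0.8,0.2],[-0.3,0.8,0],[-0.3,0.8,0],[-0.3,0.8,0],[-0.3,0.8,0],[-0.3,0.8,0],[-0.3,0.8,0],[0,0,0],[0,0,0]], "angular": [[0,0,0],[0,0,0],[0,0,0],[0,0,0],[0,0,0],[0,0,0],[0,0,0],[0,0,0],[0,0,0],[0,0,0],[0,0,0]], "jaw": [64,64,64,64,64,64,64,64,64,64,64]}'
python3 - <<'E'
from h import *
a=manip.grab_frame('top');b=manip.grab_frame('side')
cv2.imwrite('pics/t9.png',a);cv2.imwrite('pics/s9.png',b)
cv2.imwrite('pics/t9c.png',cv2.resize(a[190:305,395:515],None,fx=5,fy=5,interpolation=cv2.INTER_CUBIC))
cv2.imwrite('pics/s9c.png',cv2.resize(b[150:300,230:430],None,fx=4,fy=4,interpolation=cv2.INTER_CUBIC))
E
```

```text
time: 25.45
tool_pos: [0.5611, -0.1939, 0.1698]
tool_rot: [-0.706, 0.707, 0.026, -0.025]
contact_force: [-0.8, -0.2, -1.4]
gripper_width: 0.745
time: 26.55
tool_pos: [0.4243, 0.1668, 0.2062]
tool_rot: [-0.706, 0.707, 0.025, -0.028]
contact_force: [-0.1, -0.6, -0.3]
gripper_width: 0.75
```

View pics/t9.png

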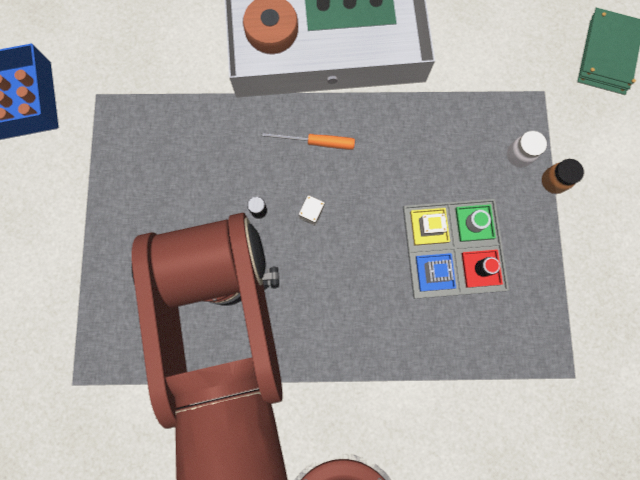

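View pics/t9c.png

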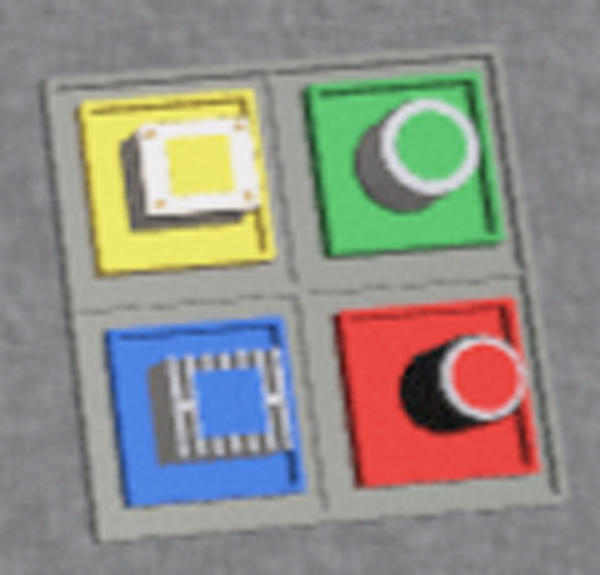

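View pics/s9c.png

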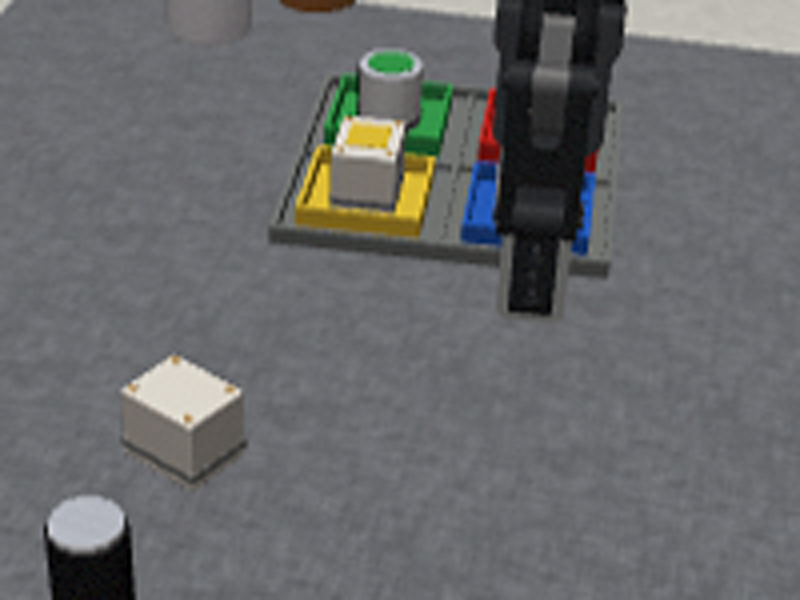

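All four look seated in the right cells (crop tops: yellow (200,166), green (432,146), blue (229,402), red (486,377)); plain parts at (257,205) and (312,209), as before. Numeric check:

```bash
python3 - <<'E'
from h import *
e=lambda x,y:((x+.5)/5-.5+395,(y+.5)/5-.5+190)
C=dict(Y=(.5585,-.1935),G=(.5644,-.2884),B=(.4627,-.1995),R=(.4692,-.2948))
for k,p,h in [('Y',(200,166),.048),('G',(432,146),.048),('B',(229,402),.05),('R',(486,377),.06)]:
    q=unproj('top',e(*p),h)[:2];print(k,q.round(4),'off mm',(1000*(q-C[k])).round(1))
a=cv2.imread('pics/top0.png')[190:230,240:335].astype(int);b=cv2.imread('pics/t9.png')[190:230,240:335].astype(int);print('plain diff',abs(a-b)[:30].max(),abs(a-b).mean())
print(manip.state()['gripper_width'],manip.state()['contact_force'])
manip.job_done()
E
```

```text
Y [ 0.5583 -0.1959] off mm [-0.2 -2.4]
G [ 0.5656 -0.2903] off mm [ 1.2 -1.9]
B [ 0.4626 -0.2014] off mm [-0.1 -1.9]
R [ 0.4701 -0.3002] off mm [ 0.9 -5.4]
plain diff 101 11.827280701754386
0.7483930673699295 [-0.13499793 -0.41840855 -0.43828657]
the job is handed in; nothing more can be done
```

All four stickered parts are in the cells of their sticker colours, and the job is handed in at about 27 s of the 109 s. I placed the knob, heatsink, capacitor and transformer in that order, each lowered onto the cell floor, released and left clear of the gripper.

- **Position:** the last top picture puts them about 2 mm (green, blue, yellow) and 5 mm (red) from the cell centres, against a limit of 24 mm.
- **Seating:** all four look upright and flat. In the last side picture the arm hid the red and blue cells. For those two I relied on the last top picture and on wrist pictures taken after they were released.
- **Untested parts:** I never touched the two untested parts. Judged by eye, they stand at the same pixels as at the start, (257,205) and (312,209).
- **Check that disagreed:** my pixel-difference check around the two untested parts did not come out clean (largest difference 101, mean 12). The arm was inside that crop in the second picture, which probably explains it, but I did not repeat the check with the arm out of the way.

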